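Hold the pipettor over the open vial

ROBOT

A 6-joint arm with a two-finger parallel gripper is mounted at the origin on a cart in front of the work surface, level with it; the furniture and walls round the work are solid. World frame = base frame: x ahead of the robot, y to its left, z up, the work surface at z = 0. Lengths are in m, angles in degrees, forces in N, time in s.
With the tool pointing down it reaches from about 0.4 to 0.825 m from the base axis. Payload 7 kg.
Tool frame: the origin (TCP) lies midway between the tips of the shut fingers; the grasp point (between the pads) lies 19 mm behind it; z points along the fingers, y is the line along which they close (so a half turn about z gives the same grasp; the last joint's range is limited). The gripper opens to 88 mm and grips with 3 to 60 N. Pads are 19 mm wide; open, the fingers measure 130 mm over their backs; the gripper's body (78 mm by 193 mm) begins 47 mm behind the grasp point.
Start: joints at [-55.915, 20.546, 0.682, 0, -70.136, -16.507], TCP at [0.204, -0.643, 0.227] pointing down, gripper open.
Joint ranges: [-176.03, 176.03], [-82.01, 121.73], [-58.28, 71.71], [-173.87, 95.51], [-174.79, -0.11], [-173.66, 173.66]. Speed limits (degrees/s): [136.94, 136.94, 172.46, 180, 180, 180].

INTERFACE

Orientations are given as [roll, pitch, yaw] about the fixed x, y, z axes, in that order (R = Rz(yaw) Ry(pitch) Rx(roll)).
In Python, from plant import ctrl gives the robot as it stands. The module is installed in compiled form; this text tells all that it offers.
- The arm moves only by the tool play_rows, never from a script. Its argument "commands" is a list that holds one entry, the list of rows, each a list of 7 numbers: the turn, a rotation vector about the tool's x, y, z in rad, then the shift along the tool's x, y, z in cm, then the finger opening in cm, from 0 to 8.76. In form: [[[ax, ay, az, x, y, z, grip], ...]]. A call has 1 to 8 rows; each row is the pose to reach, as a shift and turn from the pose commanded when the call began, along the tool's axes at that moment; what a row does not reach only later rows make up. A row lasts 1/12 s, in which the tool goes at most 41.7 mm and 7.16 degrees, less where a joint would pass 70% of its speed; a pose out of reach is approached as far as the arm can. A call with a gripper value outside its range is refused whole. The fingers move at their own pace and stop on an object; the grip force is fixed at half the most. Time passes only in rows, so rows that repeat a pose let the fingers close. It gives the time, the measured TCP pose, the force, the opening and the grip force at its end, in the units of the state.
- ctrl.get_obs(): the state, without advancing time (a new reading comes with each control period).
- ctrl.snapshot(name): name is "side" or "top" or "wrist"; returns a dict with "color" (384x512x3 uint8, red, green, blue), "camera_matrix" (3x3 intrinsics, pixels), "origin" and "rotation" of the camera in the world; the wrist camera has in their place "hand_eye" (4x4, takes a point from camera to tool coordinates, whose origin is the TCP and whose axes are the flange's). Camera axes: x right, y down, z forward; pixel columns grow to the right and rows downward; lengths in m; the calibration is good to about 2 mm. The wrist camera is an equidistant fisheye: a pixel r from the principal point sees the ray r / f radians off the axis. A picture is of the moment at which its call begins: read the wrist's pose just before it. There is no depth.
- ctrl.close_job(): hands the job in; it is judged then, once.
Trained networks look in a picture, given as the dict that the camera call returned (one of the last four; its "shot" number tells which), for a name from the list of things; names that differ only in an ending like _2 or _b are one class to them, and where a whole thing is asked for, a point or a joint stands for the part that bears it (a point fixed in the world has none). Each returns a list of dicts, best first, with "conf" (0 to 1); they miss things now and then, are a little off and sometimes report something else, mostly with a low value. They report only what shows in the picture. A call takes as long as a camera call. They do not tell look-alikes from the thing itself.
- ctrl.find_in(picture, name): "bbox" ([left, top, width, height] in pixels, round what is visible of it).
The state is a dict: "clock": time; "joint_pos": joint angles; "qvel": joint speeds; "tau": joint torques, N m; "tool_pos": TCP position; "orientation": TCP orientation; "force": force on the tool from outside, world axes, zero at the start; "moment": the same for the moment, N m; "opening": finger opening in m; "gripper_force": force on a finger pad.
Only numpy, scipy, OpenCV 4.12 (cv2) and the standard library are available. Lean on these libraries where they do the work, as an engineer would, in place of code of your own. Each camera call takes 0.05 s, during which the arm holds its last target. There are 200 camera calls.

TASK

Pull the short hand pipettor straight up out of its stand, carry it across over the row of bottles on the tray, and hold it upright with its tip centred about one centimetre above the mouth of the one vial in the rack that has no cap, ready to dispense. The pipettor must not touch or go into any vial, and the bottles and vials must not be disturbed. Finish still holding the pipettor there, motionless: do not let go.

Things in the scene. Friction and masses are not known exactly. Their poses are not given: they have to be found in the camera images.
- pipettor: Hand pipettor, 150 mm, 60 g, tip down in the stand. Origin at the tip's end, +z up its length. White cone to 50 mm, grey shaft (10 mm) to 75, white flat-sided body 75 to 135 mm (28 along x, 20 along y, centred), plunger button (15 mm) to 150; a finger hook reaches 24 mm to +x at 128 to 134. Grip the body at 105 mm across its y.
- stand: Fixed stand: grey foot 90 x 70 x 10 mm, upright aluminium sleeve 29 mm outer, 15 mm inner diameter, top 85 mm above the worktop. Origin on the worktop under the sleeve. The pipettor's body rests on the sleeve, 75 mm of shaft and tip inside (tip 10 mm above the worktop); it lifts straight out. Stands left or right of the tray, the rack on the other side.
- tray: Shallow steel tray, fixed, 290 mm along its x, 110 mm along its y, 12 mm high, between the stand and the rack, its x roughly away from the robot. Origin at the centre of its underside. Three bottles stand on it in a row along its x, 90 mm apart, the middle one near its centre, in any order.
- bottle_a: Clear bottle with blue screw cap, 68 mm diameter, 146 mm tall, loose, standing on the tray (floor 3 mm above the worktop). Origin at the centre of its underside, z up.
- bottle_b: Clear glass jar with stopper, 62 mm diameter, 115 mm tall, loose, on the tray. Origin at the centre of its underside, z up.
- bottle_c: Clear glass jar, 64 mm diameter, 105 mm tall, loose, on the tray. Origin at the centre of its underside, z up.
- rack: Aluminium rack block, fixed, 46 mm along its x, 145 mm along its y, 35 mm high, with three pockets (30 mm diameter, floor 10 mm above the worktop) in a row along its y, 46 mm apart. Origin at the centre of its underside.
- vial_open: The open vial: amber glass, no cap, 28 mm diameter, 60 mm tall, neck 21 mm outer and 17 mm inner diameter, loose, in any one of the rack's three pockets. Origin at the centre of its underside, z up.
- vial_mouth (a point): Centre of the open vial's mouth, at rim height, 60 mm above the vial's origin (about 70 mm above the worktop); z up.
- vial_capped_1: Vial like the open one but closed with a black screw cap (25 mm diameter), 62 mm tall, loose, in another pocket of the rack. Origin at the centre of its underside, z up.
- vial_capped_2: The other vial closed with a black screw cap, 62 mm tall, loose, in the remaining pocket. Origin at the centre of its underside, z up.
Things that resemble listed ones, but are neither listed nor needed, are in the scene too. Leave any purple look-alike of the vial_capped_1 alone.

How it is judged:
By the outcome, as a careful person would: the job done as asked, in the order asked, and still so for the second after the job is handed in, while the arm keeps its last pose, push and grip.
It also fails if it takes over 54 s, if anything falls off the work surface, if the arm or the gripper's body presses on something with over 40 N, if the wrist force passes 120 N, or if a joint passes its speed limit or range.

## Working session

There is one attempt and no reset: what is moved stays moved. The work goes in short steps, Python scripts to look and compute and a tool call to move; the robot and the scene stay as the last step left them, time stands still between calls to the robot, and variables do not carry over. Pictures are saved under pics/ and viewed, at most 10 in all, crops included, and the job is handed in when it is done.

Besides the shell and the picture viewer there is one more tool, called by a JSON object that holds its "method" and its "body". play_rows: Moves the arm, as the interface text tells. Its arguments: {"type":"object","properties":{"commands":{"type":"array","items":{"type":"array","items":{"type":"array","items":{"type":"number"}}}}},"required":["commands"]}

```bash
mkdir -p pics; python3 - <<'E'
from plant import ctrl
import cv2,pickle,numpy as np
o=ctrl.get_obs(); print({k:np.round(v,4).tolist() for k,v in o.items()})
ps={}
for n in("top","side"):
    p=ctrl.snapshot(n); ps[n]=p; cv2.imwrite(f"pics/{n}0.png",p["color"][:,:,::-1])
    print(n,[ (k,np.round(v,3).tolist()) for k,v in p.items() if k!="color"])
    for t in["pipettor","stand","tray","rack","bottle_a","bottle_b","vial_open","vial_capped_1"]:
        print(t,[(np.round(d["bbox"]).tolist(),round(d["conf"],2)) for d in ctrl.find_in(p,t)])
pickle.dump(ps,open("ps0.pkl","wb"))
a=cv2.resize(ps["top"]["color"][:,:,::-1],(800,600)); cv2.imwrite("pics/t0.png",a)
a=cv2.resize(ps["side"]["color"][:,:,::-1],(800,600)); cv2.imwrite("pics/s0.png",a)
E
```

```text
{'clock': 0.0, 'joint_pos': [-55.9122, 20.592, 0.6339, -0.019, -70.1351, -16.5068], 'qvel': [0.0277, 0.0228, -0.0653, 0.0304, -0.0381, 0.0665], 'tau': [0.0002, -58.272, 29.306, 6.9973, 0.0069, -0.0002], 'tool_pos': [0.2037, -0.643, 0.2256], 'orientation': [179.9056, -0.0094, -162.4254], 'force': [0.3524, 0.1137, -0.4811], 'moment': [0.0472, -0.0092, -0.0049], 'gripper_force': 0.0, 'opening': 0.0877}
top [('camera_matrix', [[379.34, 0.0, 255.287], [0.0, 379.34, 184.503], [0.0, 0.0, 1.0]]), ('origin', [0.407, 0.036, 1.048]), ('rotation', [-172.847, 0.175, -90.573]), ('shot', 1)]
pipettor [([373.0, 174.0, 20.0, 20.0], 0.63)]
stand [([356.0, 174.0, 31.0, 34.0], 0.75)]
tray [([234.0, 138.0, 49.0, 117.0], 0.86), ([375.0, 178.0, 16.0, 17.0], 0.19)]
rack [([134.0, 193.0, 57.0, 23.0], 0.92)]
bottle_a [([243.0, 217.0, 23.0, 23.0], 0.81), ([247.0, 180.0, 28.0, 29.0], 0.74), ([253.0, 144.0, 23.0, 29.0], 0.7)]
bottle_b [([243.0, 217.0, 23.0, 23.0], 0.81), ([247.0, 180.0, 28.0, 29.0], 0.74), ([253.0, 144.0, 23.0, 29.0], 0.7)]
vial_open [([172.0, 198.0, 11.0, 12.0], 0.54), ([374.0, 175.0, 17.0, 18.
[... 272 characters left out ...]
, [0.102, 0.738, 0.657]), ('rotation', [-124.553, -0.519, -150.475]), ('shot', 2)]
pipettor []
stand [([279.0, 146.0, 30.0, 29.0], 0.55)]
tray [([193.0, 194.0, 112.0, 57.0], 0.77)]
rack [([172.0, 260.0, 54.0, 56.0], 0.86)]
bottle_a [([206.0, 158.0, 27.0, 57.0], 0.82), ([237.0, 180.0, 25.0, 46.0], 0.77), ([266.0, 189.0, 22.0, 51.0], 0.59)]
bottle_b [([206.0, 158.0, 27.0, 57.0], 0.82), ([237.0, 180.0, 25.0, 46.0], 0.77), ([266.0, 189.0, 22.0, 51.0], 0.59)]
vial_open [([205.0, 250.0, 16.0, 22.0], 0.52)]
vial_capped_1 [([191.0, 264.0, 16.0, 23.0], 0.82), ([152.0, 260.0, 15.0, 27.0], 0.81), ([178.0, 276.0, 19.0, 24.0], 0.76), ([216.0, 286.0, 14.0, 29.0], 0.72), ([173.0, 259.0, 53.0, 58.0], 0.46)]
```

View pics/t0.png

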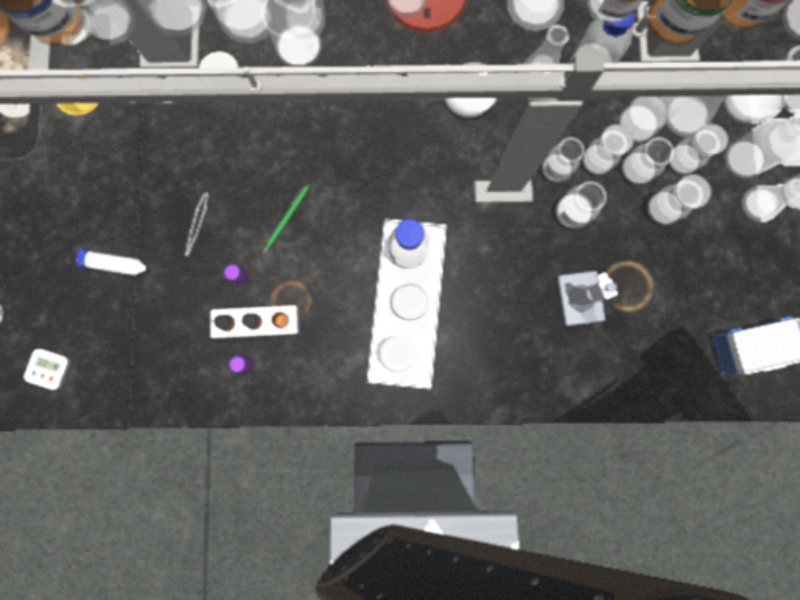

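View pics/s0.png

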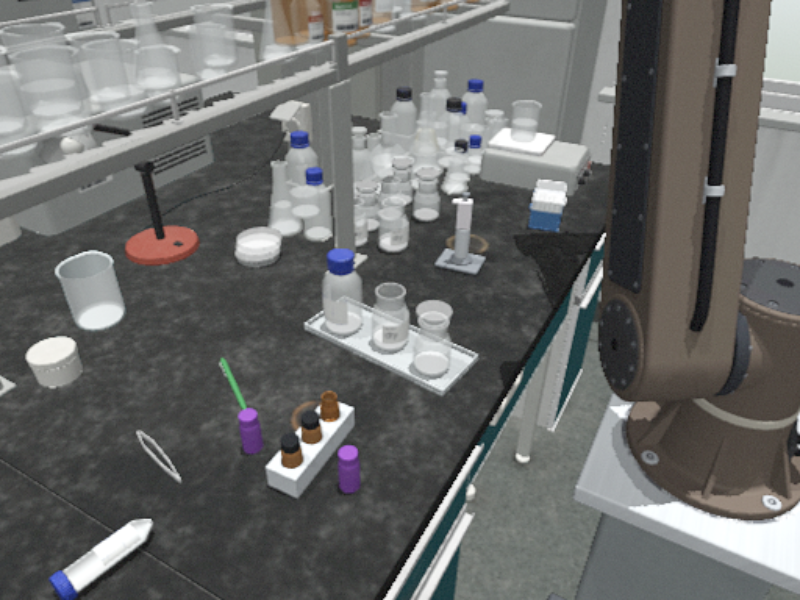

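The top view shows the stand at about (583,292) in 800-px coordinates and the tray with three bottles at x≈370-445. The rack at (254,321) has black caps at 225 and 252 and an orange-amber open mouth at 281. The purple look-alikes are at (232,272) and (238,364). The side view agrees: the open vial is at (330,404). Next I'll enlarge these areas to confirm and get exact pixels.

```bash
python3 - <<'E'
import cv2,pickle,numpy as np
ps=pickle.load(open("ps0.pkl","rb"))
def c(n,x,y,w=66,h=50):
    return cv2.resize(ps[n]["color"][y:y+h,x:x+w,::-1],(396,300),interpolation=cv2.INTER_CUBIC)
a=np.vstack([np.hstack([c("top",345,165),c("side",265,120)]),np.hstack([c("top",130,180),c("side",170,240,80,61)])])
cv2.imwrite("pics/crop1.png",a)
E
```

```text
(no output)
```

View pics/crop1.png

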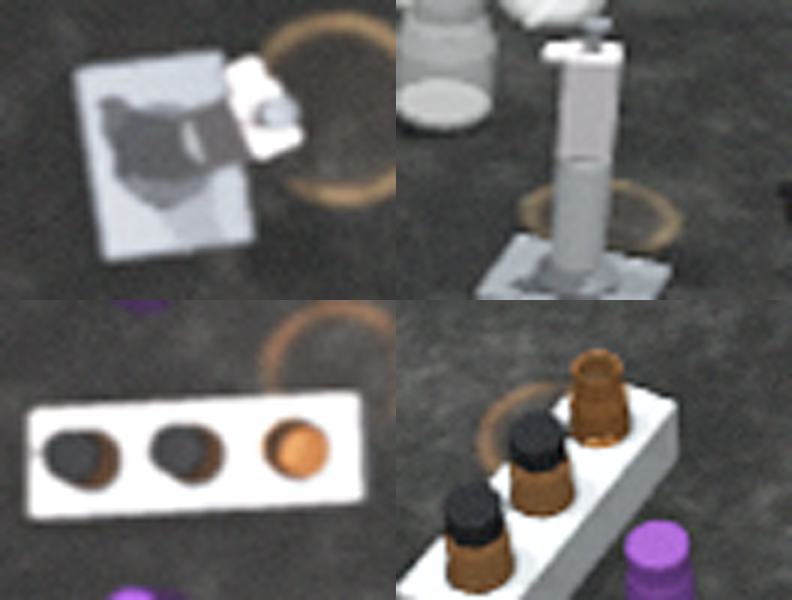

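Four candidates match the vial class: two black-capped in the rack, two purple outside it, and one uncapped. The uncapped vial is in the rack's right pocket. In top pixels its mouth is at about (179.5,205), and in side pixels about (210.5,253.5). It fits because it's amber, has an open neck and sits in the rack; the enlarged crop confirms this. The pipettor stands in the sleeve with its button at top (391,183.5) and side (298,124). Its hook points up and left in the top view.

```bash
cat > h.py <<'E'
import numpy as np,cv2
from scipy.spatial.transform import Rotation as Ro
def RPY(r): return Ro.from_euler("xyz",r,degrees=True)
def ray(p,uv):
    K=np.array(p["camera_matrix"]); d=np.linalg.inv(K)@[uv[0],uv[1],1]
    r=np.array(p["rotation"]); R=RPY(r).as_matrix() if r.shape==(3,) else r
    return np.array(p["origin"]),R@d/np.linalg.norm(d)
def atz(p,uv,z):
    o,d=ray(p,uv); return o+d*(z-o[2])/d[2]
def tri(*rs):
    A=sum(np.eye(3)-np.outer(d,d) for o,d in rs); b=sum((np.eye(3)-np.outer(d,d))@o for o,d in rs)
    x=np.linalg.solve(A,b); return x,[np.linalg.norm(np.cross(x-o,d)) for o,d in rs]
def proj(p,X):
    R=RPY(p["rotation"]).as_matrix(); c=R.T@(np.array(X)-p["origin"]); K=np.array(p["camera_matrix"]); q=K@c; return q[:2]/q[2]
def move(o,pos,yaw):
    "tool-frame shift (cm) and rotvec to TCP pos, pointing down with yaw"
    R=RPY(o["orientation"]); T=RPY([180,0,yaw]); 
    return np.round((R.inv()*T).as_rotvec(),4).tolist(),np.round(R.inv().apply(np.array(pos)-o["tool_pos"])*100,3).tolist()
E
python3 - <<'E'
import pickle; from h import *
ps=pickle.load(open("ps0.pkl","rb")); t,s=ps["top"],ps["side"]
pr=lambda *a:print(*[np.round(x,4).tolist() if not isinstance(x,str) else x for x in a])
T=lambda cx,cy,x0,y0,k=6:(x0+(cx+.5)/k-.5,y0+(cy+.5)/k-.5)
bt=T(279,111,345,165); bs=T(199,25,265,120)
pr("button",*tri(ray(t,bt),ray(s,bs))); pr(atz(t,bt,.16),atz(s,bs,.16))
vt=T(296,150,130,180); vs=T(598-396,366-300,170,240,396/80)
pr("vial",*tri(ray(t,vt),ray(s,vs))); pr(atz(t,vt,.07),atz(s,vs,.07))
# foot corners z=.01 in top
for c in [(75,70),(222,50),(254,240),(105,260)]: pr("foot",atz(t,T(*c,345,165),.01))
# rack corners top
for c in [(27,408-300),(358,392-300),(366,497-300),(28,519-300)]: pr("rack",atz(t,T(*c,130,180),.035))
for c in [(240,57),(302,147),(262,160)]: pr("body corners",atz(t,T(*c,345,165),.144))
for c,z in [((409,232),.149),((410,301),.12),((398,352),.108)]: pr("bottle",atz(t,(c[0]*.64,c[1]*.64),z))
E
```

```text
button [0.5177, -0.2831, 0.1589] [0.001, 0.001]
[0.5185, -0.2823, 0.16] [0.5159, -0.2812, 0.16]
vial [0.4814, 0.2372, 0.0684] [0.002, 0.002]
[0.4796, 0.2358, 0.07] [0.4823, 0.2392, 0.07]
foot [0.5574, -0.2433, 0.01]
foot [0.566, -0.3114, 0.01]
foot [0.4782, -0.3215, 0.01]
foot [0.4698, -0.2532, 0.01]
rack [0.5022, 0.3636, 0.035]
rack [0.5078, 0.2156, 0.035]
rack [0.4609, 0.2115, 0.035]
rack [0.4527, 0.3617, 0.035]
body corners [0.5425, -0.2736, 0.144]
body corners [0.506, -0.2964, 0.144]
body corners [0.5009, -0.2802, 0.144]
bottle [0.6074, 0.0214, 0.149]
bottle [0.5032, 0.0207, 0.12]
bottle [0.4238, 0.0404, 0.108]
```

```bash
python3 - <<'E'
from plant import ctrl; from h import *
o=ctrl.get_obs(); print(move(o,[.518,-.282,.25],-160))
E
```

```text
([-0.0, -0.0, -0.0423], [-40.867, 24.969, -2.342])
```

{"method": "play_rows", "body": {"commands": [[[0,0,-0.04,-2.5,1.5,-2.3,8.76],[0,0,-0.04,-5.7,3.5,-2.3,8.76],[0,0,-0.04,-8.9,5.4,-2.3,8.76],[0,0,-0.04,-12.1,7.4,-2.3,8.76],[0,0,-0.04,-15.3,9.3,-2.3,8.76],[0,0,-0.04,-18.5,11.3,-2.3,8.76],[0,0,-0.04,-21.7,13.3,-2.3,8.76],[0,0,-0.04,-24,14.7,-2.3,8.76]]]}}

```text
clock: 1.57
tool_pos: [0.3897, -0.4287, 0.2499]
orientation: [-180.0, 0.0, -160.1]
force: [0.1, -0.7, -0.5]
opening: 0.0878
gripper_force: 0.0
```

{"method": "play_rows", "body": {"commands": [[[0,0,0,-3,1.8,0,8.76],[0,0,0,-6,3.7,0,8.76],[0,0,0,-9,5.5,0,8.76],[0,0,0,-12,7.3,0,8.76],[0,0,0,-14.5,8.9,0,8.76],[0,0,0,-16.3,9.9,0,8.76],[0,0,0,-16.8,10.27,0,8.76],[0,0,0,-16.8,10.27,0,8.76]]]}}

```text
clock: 2.23
tool_pos: [0.5122, -0.2759, 0.2495]
orientation: [180.0, 0.0, -160.0]
force: [-1.8, -0.5, -0.6]
opening: 0.0874
gripper_force: 0.0
```

```bash
python3 - <<'E'
from plant import ctrl; from h import *; import pickle
o=ctrl.get_obs(); w=ctrl.snapshot("wrist"); pickle.dump((o,w),open("w1.pkl","wb"))
print(o["tool_pos"],o["orientation"],w["camera_matrix"],w["hand_eye"])
for n in("pipettor","stand"):print(n,ctrl.find_in(w,n))
cv2.imwrite("pics/w1.png",cv2.resize(w["color"][:,:,::-1],(800,600)))
E
```

```text
[ 0.51221752 -0.27590081  0.24950045] [ 1.79997622e+02  3.47123362e-03 -1.59998557e+02] [[297.31863964   0.         251.86461081]
 [  0.         297.31863964 189.77990024]
 [  0.           0.           1.        ]] [[-9.72109938e-06 -9.56197842e-01 -2.92721176e-01  7.84099342e-02]
 [ 9.99999770e-01  1.89332459e-04 -6.51679487e-04  6.32372393e-04]
 [ 6.78556139e-04 -2.92721115e-01  9.56197620e-01 -1.58955660e-01]
 [ 0.00000000e+00  0.00000000e+00  0.00000000e+00  1.00000000e+00]]
pipettor [{'bbox': [229.9, 164.7, 21.8, 52.1], 'conf': 0.84}]
stand [{'bbox': [214.7, 125.6, 62.2, 71.1], 'conf': 0.96}]
```

View pics/w1.png

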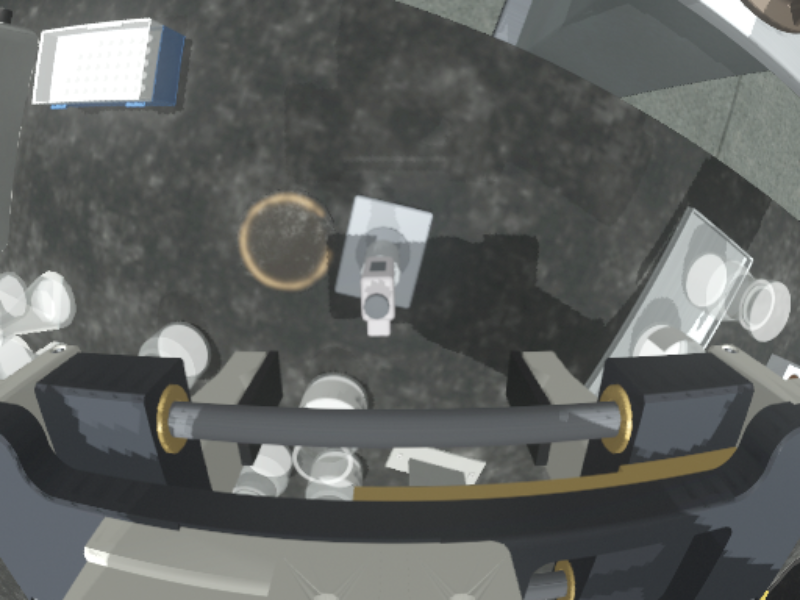

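The wrist view shows the pipettor under the camera: button at (376,305), hook end at (378,335), pointing nearly along tool −x. Now an enlargement to get the yaw.

```bash
python3 - <<'E'
import pickle,cv2
o,w=pickle.load(open("w1.pkl","rb"))
cv2.imwrite("pics/w1c.png",cv2.resize(w["color"][160:220,208:278,::-1],(700,600),interpolation=cv2.INTER_CUBIC))
E
```

```text
(no output)
```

View pics/w1c.png

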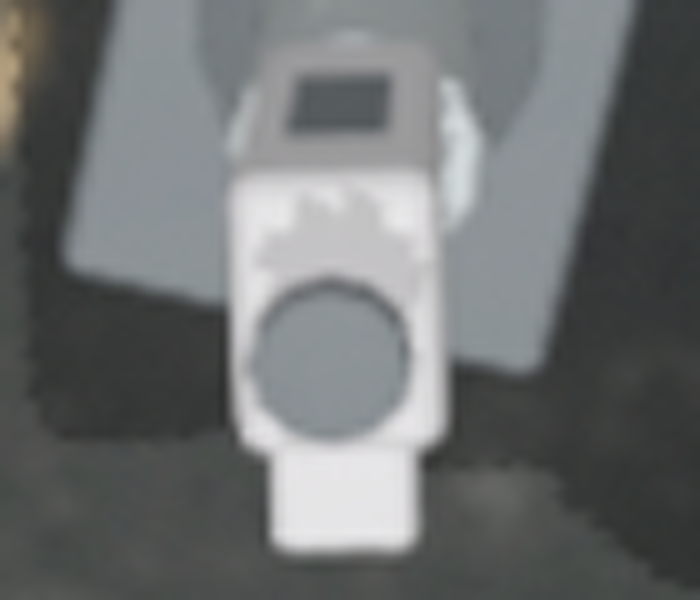

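The crop shows the button centre at (331,360), the body's back edge from (233,168) to (438,168), and the hook end from (272,550) to (418,550).

```bash
cat >> h.py <<'E'
def wz(o,w,uv,z):
    K=np.array(w["camera_matrix"]); H=np.array(w["hand_eye"]); v=(np.array(uv)-K[:2,2])/K[0,0]; r=np.hypot(*v)
    d=np.array([*(v/r*np.sin(r)),np.cos(r)]); R=RPY(o["orientation"]); 
    c=R.apply(H[:3,3])+o["tool_pos"]; d=R.apply(H[:3,:3]@d); return c+d*(z-c[2])/d[2]
E
python3 - <<'E'
import pickle; from h import *; from plant import ctrl
o,w=pickle.load(open("w1.pkl","rb")); g=lambda c,z:wz(o,w,(208+c[0]/10-.45,160+c[1]/10-.45),z)[:2]
b=g((331,360),.16); k=(g((233,168),.145)+g((438,168),.145))/2; h=(g((272,550),.144)+g((418,550),.144))/2
print(b,k,h,h-k,np.hypot(*(h-k)),np.degrees(np.arctan2(*(h-k)[::-1])), k+14/38*(h-k))
for p,q in [((233,168),(240,440)),((438,168),(446,440)),((272,460),(272,550)),((418,460),(418,550)),((233,168),(438,168)),((272,550),(418,550))]:
  d=g(q,.145)-g(p,.145); print(np.degrees(np.arctan2(d[1],d[0])),np.hypot(*d))
print(ctrl.get_obs()["tool_pos"])
E
```

```text
[ 0.51821939 -0.28371838] [ 0.5054667  -0.28836687] [ 0.54098524 -0.27494795] [0.03551854 0.01341892] 0.03796886004991498 20.696587248672454 [ 0.51855248 -0.28342305]
20.24503927801674 0.026438283578104956
21.605038834857044 0.026404454887428788
18.89228070759013 0.009155170973733083
19.83816941367417 0.009142766917376513
109.94576130600014 0.018783317404587455
110.12859864443334 0.013936226969200617
[ 0.51076939 -0.2777281   0.24959491]
```

```bash
python3 - <<'E'
from h import *; from plant import ctrl
ctrl.snapshot("top");o=ctrl.get_obs(); print(o["tool_pos"],move(o,[.5184,-.2836,.2],-159.8))
E
```

```text
[ 0.51063863 -0.27796906  0.24960846] ([-0.0, -0.0002, -0.0067], [-0.54, -0.793, 4.961])
```

{"method": "play_rows", "body": {"commands": [[[0,0,0,-0.3,-0.4,1,8.76],[0,0,0,-0.54,-0.8,3,8.76],[0,0,0,-0.54,-0.8,5,8.76],[0,0,0,-0.54,-0.8,5,8.76],[0,0,0,-0.54,-0.8,5,8.76],[0,0,0,-0.54,-0.8,5,8.76]]]}}

```text
clock: 2.93
tool_pos: [0.5193, -0.2836, 0.2003]
orientation: [-180.0, 0.0, -160.2]
force: [0.8, 0.1, 0.2]
opening: 0.0875
gripper_force: 0.0
```

```bash
python3 - <<'E'
from h import *; from plant import ctrl
ctrl.snapshot("top");o=ctrl.get_obs(); print(o["tool_pos"],o["orientation"],o["qvel"],move(o,[.5184,-.2836,.0975],-159.8))
E
```

```text
[ 0.5196064  -0.28348289  0.20072972] [-1.79932518e+02  6.47498113e-02 -1.60146732e+02] [ 0.20278604 -0.46675323  0.12609506 -0.13167999  0.07034872 -0.04299829] ([-0.0012, 0.0011, -0.0061], [0.129, 0.042, 10.323])
```

{"method": "play_rows", "body": {"commands": [[[0,0,-0.006,0.08,0.03,1.5,8.76],[0,0,-0.006,0.08,0.03,3.5,8.76],[0,0,-0.006,0.08,0.03,5.5,8.76],[0,0,-0.006,0.08,0.03,7.5,8.76],[0,0,-0.006,0.08,0.03,9,8.76],[0,0,-0.006,0.08,0.03,9.8,8.76],[0,0,-0.006,0.08,0.03,9.8,8.76],[0,0,-0.006,0.08,0.03,9.8,8.76]]]}}

```text
clock: 3.65
tool_pos: [0.5189, -0.2831, 0.1025]
orientation: [-180.0, 0.0, -159.8]
force: [0.3, 0.8, 0.8]
opening: 0.0875
gripper_force: 0.0
```

```bash
python3 - <<'E'
from h import *; from plant import ctrl
w=ctrl.snapshot("wrist");o=ctrl.get_obs(); print(o["tool_pos"],o["orientation"],o["force"],move(o,[.5184,-.2836,.0975],-159.8))
cv2.imwrite("pics/w2.png",cv2.resize(w["color"][:,:,::-1],(800,600)))
E
```

```text
[ 0.51913937 -0.28315594  0.10290715] [-1.79928341e+02  7.57187828e-02 -1.59762813e+02] [ 0.7821875  -0.5004078   0.46035773] ([-0.0013, 0.0013, 0.0006], [0.085, -0.015, 0.541])
```

View pics/w2.png

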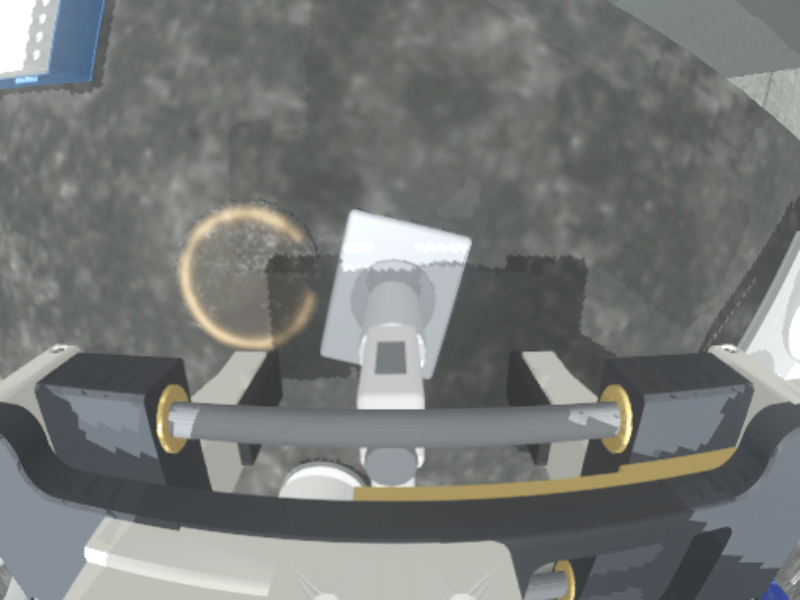

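The body at (363–425) is midway between the fingers (278 and 508). I'll lower another 3.5 mm and close.

{"method": "play_rows", "body": {"commands": [[[0,0,0,0.05,0,0.35,8.76],[0,0,0,0.05,0,0.35,8.76],[0,0,0,0.05,0,0.35,6],[0,0,0,0.05,0,0.35,4],[0,0,0,0.05,0,0.35,3],[0,0,0,0.05,0,0.35,2],[0,0,0,0.05,0,0.35,1],[0,0,0,0.05,0,0.35,1]]]}}

```text
clock: 4.37
tool_pos: [0.5178, -0.283, 0.0981]
orientation: [180.0, -0.0, -159.8]
force: [0.0, 0.3, 0.7]
opening: 0.0529
gripper_force: 0.0
```

{"method": "play_rows", "body": {"commands": [[[0,0,0,0,0,0,1],[0,0,0,0,0,0,1],[0,0,0,0,0,0,1],[0,0,0,0,0,0,1],[0,0,0,0,0,0,1],[0,0,0,0,0,0,1]]]}}

```text
clock: 4.87
tool_pos: [0.5178, -0.283, 0.0981]
orientation: [-180.0, 0.0, -159.8]
force: [-0.0, -0.1, -0.2]
opening: 0.0198
gripper_force: 30.0
```

{"method": "play_rows", "body": {"commands": [[[0,0,0,0,0,-0.6,1],[0,0,0,0,0,-1.6,1],[0,0,0,0,0,-2.8,1],[0,0,0,0,0,-4,1],[0,0,0,0,0,-5.2,1],[0,0,0,0,0,-6.4,1],[0,0,0,0,0,-7.6,1],[0,0,0,0,0,-8.8,1]]]}}

```text
clock: 5.53
tool_pos: [0.5179, -0.2831, 0.1879]
orientation: [-180.0, 0.0, -159.8]
force: [0.2, 1.2, -0.2]
opening: 0.0201
gripper_force: 30.0
```

{"method": "play_rows", "body": {"commands": [[[0,0,0,0,0,-1.5,1],[0,0,0,0,0,-3,1],[0,0,0,0,0,-4.5,1],[0,0,0,0,0,-6,1],[0,0,0,0,0,-7.5,1],[0,0,0,0,0,-9,1],[0,0,0,0,0,-10,1],[0,0,0,0,0,-10,1]]]}}

```text
clock: 6.2
tool_pos: [0.5187, -0.2834, 0.2893]
orientation: [-179.8, 0.2, -159.8]
force: [-0.4, -0.7, -0.1]
opening: 0.0196
gripper_force: 30.0
```

```bash
python3 - <<'E'
from h import *; from plant import ctrl; import pickle
t=ctrl.snapshot("top");s=ctrl.snapshot("side");o=ctrl.get_obs(); print(o["tool_pos"],o["opening"],o["force"])
pickle.dump((o,t,s),open("l.pkl","wb"))
c=[]
for p in(t,s):
    u,v=proj(p,np.array(o["tool_pos"])-[0,0,.03]).astype(int); print(u,v)
    x,y=max(u-33,0),max(v-50,0)
    c.append(cv2.resize(p["color"][y:y+100,x:x+66,::-1],(396,600),interpolation=cv2.INTER_CUBIC)); print(x,y)
cv2.imwrite("pics/l.png",np.hstack(c))
# vial bounding boxes & refine
for tt in ["vial_open"]: print([d for d in ctrl.find_in(s,tt)][:2],[d for d in ctrl.find_in(t,tt)][:2])
print(move(o,[.481,.237,.278],-159.8), move(o,[.5,0.0,.278],-159.8))
E
```

```text
[ 0.51770042 -0.28284189  0.2862264 ] 0.01960729200893124 [ 0.66352949 -0.88626396 -2.05963768]
407 177
374 127
299 92
266 42
[{'bbox': [204.7, 251.4, 16.3, 22.4], 'conf': 0.57}] [{'bbox': [174.2, 203.4, 11.6, 4.4], 'conf': 0.65}]
([0.0, 0.0008, 0.0001], [-14.511, 50.052, 0.835]) ([0.0, 0.0008, 0.0001], [-8.108, 27.155, 0.829])
```

View pics/l.png

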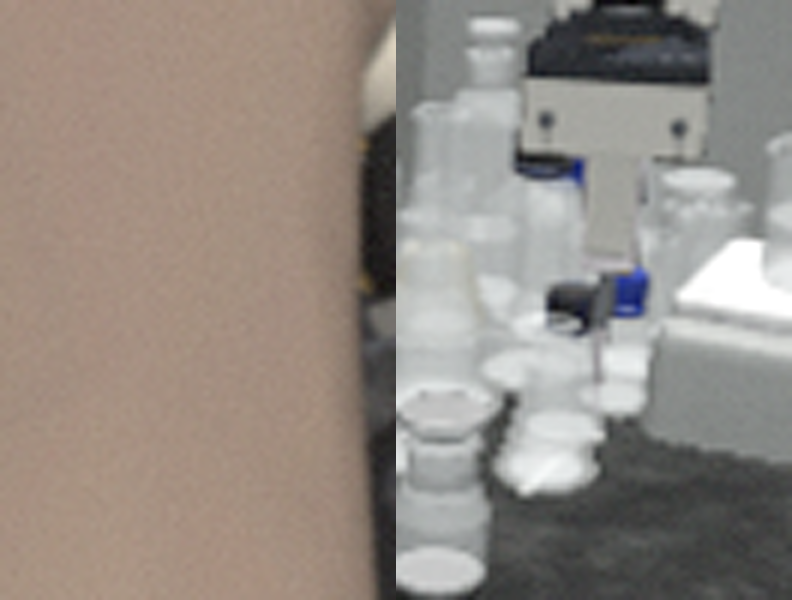

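The side view shows the pipettor held below the fingers, its shaft at (605,285) and tip hanging free; the arm blocks the top view. I'll carry it over the jars at tip height ≈0.2 m and stop short of the rack for a wrist look.

{"method": "play_rows", "body": {"commands": [[[0,0,0,-0.3,1,0,1],[0,0,0,-1,3,0,1],[0,0,0,-1.8,5.5,0,1],[0,0,0,-2.6,8.2,0,1],[0,0,0,-3.5,11,0,1],[0,0,0,-4.4,13.8,0,1],[0,0,0,-5.3,16.6,0,1],[0,0,0,-6.2,19.4,0,1]]]}}

```text
clock: 7.07
tool_pos: [0.5081, -0.0779, 0.2854]
orientation: [180.0, -0.1, -159.8]
force: [0.2, 0.7, -0.4]
opening: 0.0199
gripper_force: 30.0
```

{"method": "play_rows", "body": {"commands": [[[0,0,0,-0.9,2.8,0,1],[0,0,0,-1.8,5.6,0,1],[0,0,0,-2.7,8.4,0,1],[0,0,0,-3.6,11.2,0,1],[0,0,0,-4.5,14,0,1],[0,0,0,-5.4,16.8,0,1],[0,0,0,-6,18.5,0,1],[0,0,0,-6,19,0,1]]]}}

```text
clock: 7.73
tool_pos: [0.499, 0.1222, 0.2852]
orientation: [180.0, -0.1, -159.6]
force: [0.7, 0.7, -0.8]
opening: 0.0199
gripper_force: 30.0
```

{"method": "play_rows", "body": {"commands": [[[0,0,0,0,0,0,1],[0,0,0,0,0,0,1],[0,0,0,0,0,0,1],[0,0,0,0,0,0,1]]]}}

```text
clock: 8.07
tool_pos: [0.4995, 0.1186, 0.286]
orientation: [-180.0, -0.0, -159.8]
force: [-0.3, 0.1, -1.5]
opening: 0.0199
gripper_force: 30.0
```

```bash
python3 - <<'E'
from plant import ctrl; from h import *; import pickle
o=ctrl.get_obs(); w=ctrl.snapshot("wrist"); pickle.dump((o,w),open("w3.pkl","wb"))
print(o["tool_pos"],o["orientation"],o["opening"])
for n in("vial_open","rack"):print(n,ctrl.find_in(w,n))
H=np.array(w["hand_eye"]);K=np.array(w["camera_matrix"]);c=H[:3,:3].T@(RPY(o["orientation"]).inv().apply(np.array([.481,.239,.07])-o["tool_pos"])-H[:3,3])
th=np.arctan2(np.hypot(c[0],c[1]),c[2]);uv=K[:2,2]+K[0,0]*th*c[:2]/np.hypot(c[0],c[1]);print(uv)
u,v=np.round(uv).astype(int);x,y=max(u-40,0),max(v-30,0);print(x,y)
cr=cv2.resize(w["color"][y:y+60,x:x+80,::-1],(800,600),interpolation=cv2.INTER_CUBIC)
f=cv2.resize(w["color"][:,:,::-1],(260,195));cr[405:,:260]=f
cv2.imwrite("pics/w3.png",cr)
E
```

```text
[0.49953056 0.11858624 0.28600745] [-1.79997236e+02 -8.88185097e-03 -1.59849074e+02] 0.01992723023376544
vial_open [{'bbox': [327.0, 167.2, 23.4, 20.5], 'conf': 0.55}]
rack []
[340.26411533 181.09517955]
300 151
```

View pics/w3.png

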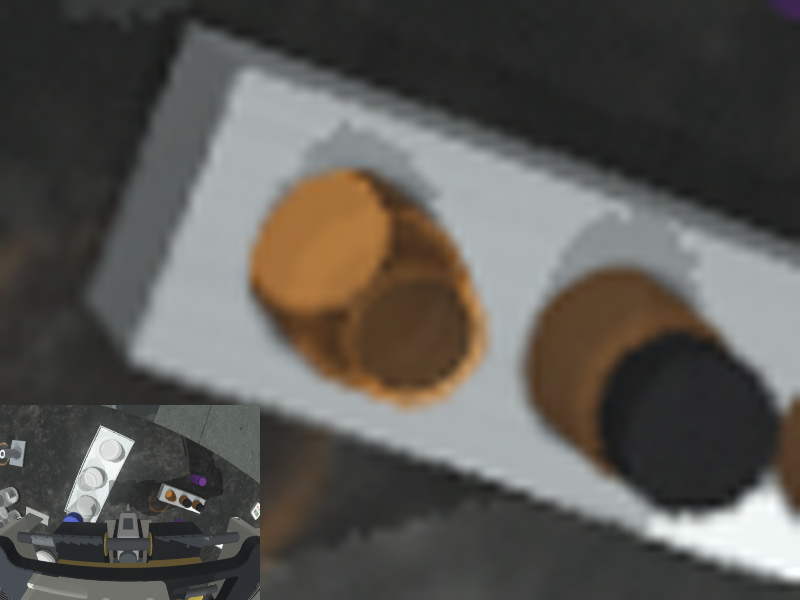

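The enlarged crop confirms the uncapped amber vial. Its rim ellipse is centred at crop (413,335), i.e. pixel (340.9,184.1). The black cap next to it, at crop (690,420), belongs to a neighbour.

```bash
python3 - <<'E'
from plant import ctrl; from h import *; import pickle
o,w=pickle.load(open("w3.pkl","rb")); m=wz(o,w,(340.9,184.1),.07); print(m)
o=ctrl.get_obs(); print(o["tool_pos"],move(o,[m[0],m[1],.286],-159.8))
E
```

```text
[0.48451003 0.24163962 0.07      ]
[0.49964971 0.11874493 0.28610521] ([0.0, 0.0001, -0.0009], [-2.812, 12.059, 0.011])
```

{"method": "play_rows", "body": {"commands": [[[0,0,0,-0.3,1.2,0,1],[0,0,0,-0.8,3.4,0,1],[0,0,0,-1.4,6,0,1],[0,0,0,-2,8.6,0,1],[0,0,0,-2.5,11,0,1],[0,0,0,-2.7,12,0,1],[0,0,0,-2.7,12,0,1],[0,0,0,-2.7,12,0,1]]]}}

```text
clock: 8.88
tool_pos: [0.4833, 0.2418, 0.2858]
orientation: [-180.0, -0.0, -159.7]
force: [0.0, -0.4, -0.5]
opening: 0.0199
gripper_force: 30.0
```

{"method": "play_rows", "body": {"commands": [[[0,0,0,0,0,1,1],[0,0,0,0,0,3,1],[0,0,0,0,0,5,1],[0,0,0,0,0,7,1],[0,0,0,0,0,8.5,1],[0,0,0,0,0,9.2,1],[0,0,0,0,0,9.2,1],[0,0,0,0,0,9.2,1]]]}}

```text
clock: 9.55
tool_pos: [0.4838, 0.2409, 0.1942]
orientation: [-180.0, -0.0, -159.8]
force: [-0.5, 0.1, -0.3]
opening: 0.0197
gripper_force: 30.0
```

{"method": "play_rows", "body": {"commands": [[[0,0,0,0,0,0,1],[0,0,0,0,0,0,1],[0,0,0,0,0,0,1],[0,0,0,0,0,0,1]]]}}

```text
clock: 9.88
tool_pos: [0.4837, 0.2417, 0.1947]
orientation: [180.0, 0.1, -159.8]
force: [0.4, 0.2, -1.5]
opening: 0.0201
gripper_force: 30.0
```

```bash
python3 - <<'E'
from plant import ctrl; from h import *; import pickle
o=ctrl.get_obs(); print(o["tool_pos"],o["orientation"],o["opening"])
s=ctrl.snapshot("side");w=ctrl.snapshot("wrist");t=ctrl.snapshot("top");pickle.dump((o,s,w,t),open("f1.pkl","wb"))
for n in("pipettor","vial_open"):print(n,ctrl.find_in(s,n)[:1],ctrl.find_in(w,n)[:1])
tip=np.array(o["tool_pos"])-[0,0,.088]; print("tip side",proj(s,tip),"tip top",proj(t,tip))
a=cv2.resize(s["color"][200:290,165:245,::-1],(533,600),interpolation=cv2.INTER_CUBIC)
b=cv2.resize(w["color"][120:250,222:280,::-1],(267,600),interpolation=cv2.INTER_CUBIC)
cv2.imwrite("pics/f1.png",np.hstack([a,b]))
E
```

```text
[0.48369836 0.24165326 0.19470761] [ 1.79972875e+02  6.27221391e-02 -1.59782224e+02] 0.020142282110891054
pipettor [{'bbox': [203.1, 210.6, 13.1, 16.5], 'conf': 0.43}] [{'bbox': [230.7, 195.1, 41.8, 117.4], 'conf': 0.91}]
vial_open [{'bbox': [208.1, 249.2, 10.1, 21.7], 'conf': 0.67}] [{'bbox': [36.1, 20.4, 133.2, 222.5], 'conf': 0.61}]
tip side [208.30792958 240.56230691] tip top [173.61191498 201.88178594]
```

View pics/f1.png

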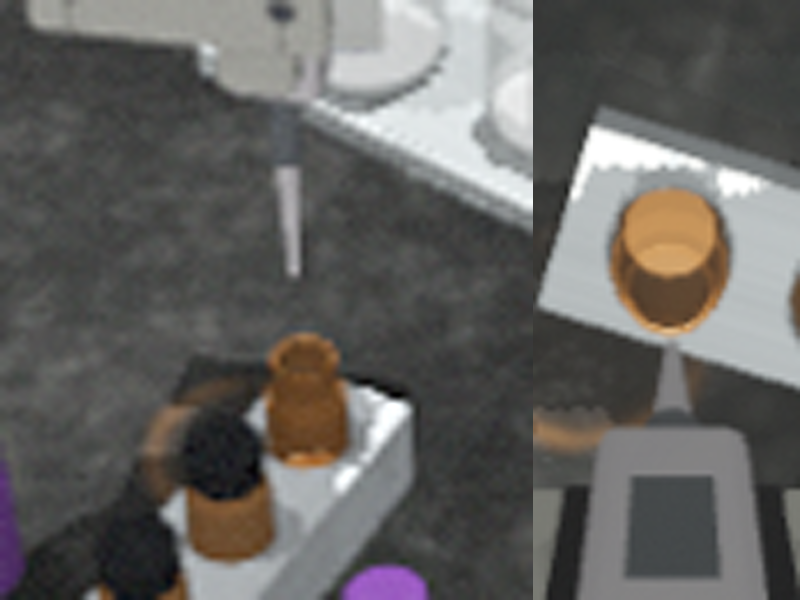

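The side view has the tip at crop (293,278), with the vial's rim centred just below and to the right at (304,356). In the wrist view the tip is at (671,343) and the rim centre at about (671,287). Nothing is touching. Next I'll measure the tip-to-mouth offset within each camera.

```bash
python3 - <<'E'
import pickle; from h import *
o,s,w,t=pickle.load(open("f1.pkl","rb"))
k=600/90; S=lambda x,y:(165+(x+.5)/k-.5,200+(y+.5)/k-.5)
k2=600/130; W=lambda x,y:(222+(x-533+.5)/(267/58)-.5,120+(y+.5)/k2-.5)
tz=o["tool_pos"][2]-.088; print("TCP",o["tool_pos"])
print("tri tip",tri(ray(s,S(293,278)),(lambda a,b:(a,(b-a)/np.linalg.norm(b-a)))(wz(o,w,W(671,343),.2),wz(o,w,W(671,343),0))))
print("tri mouth",tri(ray(s,S(304,357)),(lambda a,b:(a,(b-a)/np.linalg.norm(b-a)))(wz(o,w,W(671,287),.2),wz(o,w,W(671,287),0))))
for z in(tz,tz-.002): print("tip  side",atz(s,S(293,277),z),"wrist",wz(o,w,W(671,343),z))
print("mouth side",atz(s,S(304,357),.07),"wrist",wz(o,w,W(671,287),.07))
E
```

```text
TCP [0.48369836 0.24165326 0.19470761]
tri tip (array([0.48408172, 0.24205617, 0.10528805]), [np.float64(0.0009808361957895177), np.float64(0.000980836195789429)])
tri mouth (array([0.4825065 , 0.24141246, 0.07155638]), [np.float64(0.001027448635610337), np.float64(0.0010274486356101516)])
tip  side [0.48229112 0.24288307 0.10670761] wrist [0.48461425 0.24226685 0.10670761]
tip  side [0.48367332 0.24108122 0.10470761] wrist [0.48522061 0.24248763 0.10470761]
mouth side [0.4824207  0.23994896 0.07      ] wrist [0.48390144 0.24196151 0.07      ]
```

{"method": "play_rows", "body": {"commands": [[[0,0,0,0.14,-0.04,0.4,1],[0,0,0,0.14,-0.04,1,1],[0,0,0,0.14,-0.04,1.6,1],[0,0,0,0.14,-0.04,2.2,1],[0,0,0,0.14,-0.04,2.5,1],[0,0,0,0.14,-0.04,2.5,1],[0,0,0,0.14,-0.04,2.5,1],[0,0,0,0.14,-0.04,2.5,1]]]}}

```text
clock: 10.9
tool_pos: [0.4825, 0.2407, 0.1692]
orientation: [-180.0, 0.0, -159.8]
force: [-0.3, -0.3, -0.4]
opening: 0.0198
gripper_force: 30.0
```

{"method": "play_rows", "body": {"commands": [[[0,0,0,0,0,0,1],[0,0,0,0,0,0,1],[0,0,0,0,0,0,1],[0,0,0,0,0,0,1],[0,0,0,0,0,0,1],[0,0,0,0,0,0,1]]]}}

```text
clock: 11.4
tool_pos: [0.4823, 0.2406, 0.1691]
orientation: [180.0, 0.0, -159.8]
force: [-0.3, 0.6, -1.0]
opening: 0.0198
gripper_force: 30.0
```

```bash
python3 - <<'E'
from plant import ctrl; from h import *; import pickle
o=ctrl.get_obs(); print(o["tool_pos"],o["orientation"],o["opening"],o["force"])
s=ctrl.snapshot("side");w=ctrl.snapshot("wrist");pickle.dump((o,s,w),open("f2.pkl","wb"))
a=cv2.resize(s["color"][200:290,165:245,::-1],(533,600),interpolation=cv2.INTER_CUBIC)
b=cv2.resize(w["color"][120:250,222:280,::-1],(267,600),interpolation=cv2.INTER_CUBIC)
cv2.imwrite("pics/f2.png",np.hstack([a,b]))
E
```

```text
[0.4823043  0.24058023 0.16911461] [ 1.79998770e+02  3.38694361e-03 -1.59786669e+02] 0.019818474824719753 [-0.33256316  0.64021685 -0.99578205]
```

View pics/f2.png

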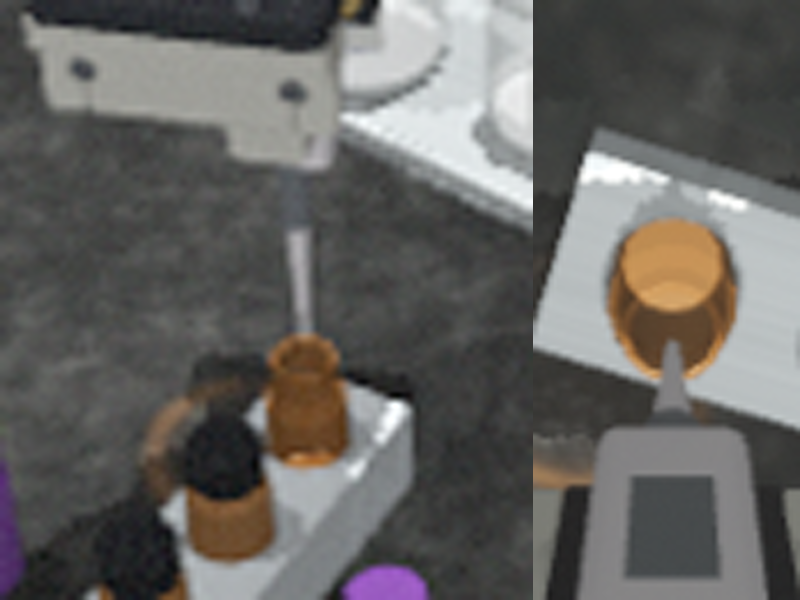

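The side view puts the tip at (304,335), just above the rim centre at (304,357). The wrist view has the tip at (672,342), inside the rim outline whose far edge is at row 378. One numeric check is left.

```bash
python3 - <<'E'
import pickle; from h import *
o,s,w=pickle.load(open("f2.pkl","rb"))
k=600/90; S=lambda x,y:(165+(x+.5)/k-.5,200+(y+.5)/k-.5)
W=lambda x,y:(222+(x-533+.5)/(267/58)-.5,120+(y+.5)/(600/130)-.5)
L=lambda p:(lambda a,b:(a,(b-a)/np.linalg.norm(b-a)))(wz(o,w,p,.2),wz(o,w,p,0))
print("tip",tri(ray(s,S(303.5,335)),L(W(672,342))))
e=wz(o,w,W(672,379),.07); R=RPY(o["orientation"]); print("far rim edge",e,"-> centre",e+R.apply([.0105,0,0]))
print("widths",wz(o,w,W(620,330),.07),wz(o,w,W(726,330),.07))
print("mouth side",atz(s,S(304,357),.07),"tip side .080",atz(s,S(303.5,335),.08),"tip wrist",wz(o,w,W(672,342),.08))
E
```

```text
tip (array([0.48215437, 0.24096182, 0.08092791]), [np.float64(0.0008092388424190458), np.float64(0.0008092388424191326)])
far rim edge [0.4935105  0.24513092 0.07      ] -> centre [0.48365717 0.24150299 0.06999938]
widths [0.48746728 0.23195912 0.07      ] [0.4802279  0.25160938 0.07      ]
mouth side [0.4824207  0.23994896 0.07      ] tip side .080 [0.4818791  0.24010835 0.08      ] tip wrist [0.48323184 0.24135633 0.08      ]
```

In both cameras the tip is within about 0.5 mm of the mouth's centre, and about 10 mm above it. Handing in.

```bash
python3 -c "
from plant import ctrl; print(ctrl.close_job())"
```

```text
the job is handed in; nothing more can be done
None
```

The job is handed in: the arm is holding the pipettor upright and still, its tip about 1 cm above the open vial's mouth and within about 0.5 mm of centre; no contact with bottles or vials showed in the views I checked.

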